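# Fit the bench magnifier onto its ball post and latch it

## Task

Fit the magnifier on its stand: lower the ball socket of its head onto the ball of the post with the lens over the dish, and press it down, without forcing it, until it has clicked over the ball and sits fully home. Then let go of it, swing its latch lever over and press the lever right down, again without forcing it, so that the head stays upright and locked on the ball. Do not disturb the dish, the bottle or the slide box.

Things in the scene. Friction and masses are not known exactly. Their poses are not given: they have to be found in the camera images.
- magnifier: Magnifier head, about 0.5 kg, standing on its underside: a metal housing with a ball socket, a lens on a short arm at one end, a latch lever on top of the other. Origin: socket axis, at the flat underside; z up, +x to the lever's hinge, -x to the lens. Housing x -31 to 49, y -28 to 28 (flat sides 56 mm apart, to grip), z 0 to 58 mm. Once seated and let go it stays upright within 8 degrees.
- socket (a point): Where the ball's centre is when the head is home, 30 mm above the underside, in a bore 40 mm wide, open below, with a rubber-lined crown 49 mm up. Four spring plungers around it meet the ball 25 mm before home and hold back with 8 to 16 N (more off-centre), then it clicks over and goes down easily to a firm stop: home. Over some 40 N forces it. Gripped low, with 30 to 70 N, it rights itself on it.
- lens (a point): Centre of the lens (ring 91 mm across, 9 mm thick), 95 mm from the socket's axis along the head's -x, 33 mm above the underside.
- latch_lever: Flat steel lever, 60 x 18 x 6 mm. Origin: its hinge, at x 40, y 0, z 62 mm of the head, hinge axis along the head's y. It starts raised, leaning back past upright, away from the lens. Shut, it lies flat on the housing towards the lens, upper face 65 mm above the underside, tip 18 mm past the socket's axis. It draws a fork in under the ball, only when the socket is home. Over 30 N forces it.
- lever_tip (a point): End of the lever, 58 mm from its hinge.
- latch (a joint): Lever angle, rad: 0 leaning right back (126 degrees from shut), 0.63 upright, 2.2 shut flat. Starts between 0 and 0.3. It swings over lightly (under 1 N at its tip) and stays where it is left; the last 0.85 rad take some 3 to 8 N at 40 mm from the hinge (above the ball, where pressing does not rock the head), up to a firm stop. It then stays shut.
- stand: Fixed stand: grey foot plate 205 x 110 x 12 mm, a clamp sleeve 33 mm wide, 70 mm high, in it a telescopic post with a 38 mm steel ball on top. Origin: post axis at bench level; z up, -x to the stage with the dish. The ball is straight above the origin, its centre 105 to 145 mm above the bench: the height is set anew each time, not measured. A tapered shoulder, 34 mm wide, is 24 to 32 mm below it.
- stage (a point): Middle of the stage where the dish lies, on the foot plate (12 mm high), 95 mm from the post's axis along the stand's -x. The lens is over it when the head is on the ball with its x axis pointing the same way as the stand's.
- dish: Loose glass dish on the stage with a leaf in it, 85 mm across, 14 mm high. Origin: centre of its underside.
- reagent_bottle: Loose small amber bottle with a black cap, 42 mm across, 85 mm high. Origin: centre of its underside.
- slide_box: Loose closed wooden box for slides, 85 x 100 x 34 mm. Origin: centre of its underside.

How it is judged:
By the outcome, as a careful person would: the job done as asked, in the order asked, and still so for the second after the job is handed in, with the robot touching nothing.
It also fails if it takes over 64 s, if anything falls off the work surface, if the arm or the gripper's body presses on something with over 40 N, if the wrist force passes 120 N, or if a joint passes its speed limit or range.

## Robot

A 6-joint arm with a two-finger parallel gripper is mounted at the origin on the work surface. World frame = base frame: x ahead of the robot, y to its left, z up, the work surface at z = 0. Lengths are in m, angles in degrees, forces in N, time in s.
With the tool pointing down it reaches from about 0.325 to 0.925 m from the base axis. Payload 3.1 kg.
Tool frame: the origin (TCP) lies at the very end of the fingers, on their centre line; the grasp point (between the pads) lies 19 mm behind it; y points along the fingers, z is the direction in which the jaws open and shut, and the axes are right-handed (so a half turn about y gives the same grasp; the last joint's range is limited). The gripper opens to 85 mm and grips with 20 to 120 N. Pads are 22 mm wide; open, the fingers measure 114 mm over their backs; the gripper's body (76 mm by 85 mm) begins 54 mm behind the grasp point. The pads swing forward as they close: fully open they stand 13 mm farther back than shut.
Start: joints at [67.54, 12.427, 92.441, -0, 75.132, -6.429], TCP at [0.173, 0.601, 0.231] pointing down, gripper open.
Joint ranges: [-157.48, 157.48], [-44.54, 120.13], [17.64, 146.25], [-64.5, 244.5], [7.68, 150.69], [-147.95, 147.95]. Speed limits (degrees/s): [159.86, 159.86, 180, 180, 180, 180].

## Interface

Orientations are given as a 3x3 rotation matrix whose columns are the frame's x, y, z axes.
In Python, from plant import * gives the robot as it stands.
- The arm moves only by the tool send_rows, never from a script. Its argument "motion" is a list of rows, each a list of 5 numbers: the shift along the tool's x, y, z in mm, then the turn about the tool's y in rad, then the opening, from 0 (shut) to 1 (fully open). A call has 1 to 5 rows; each row shifts and turns the commanded pose from where the row before left it, along the tool's axes as they then stand; what a row does not reach is not made up. A row lasts 1/12 s, in which the tool goes at most 41.7 mm and 7.16 degrees, less where a joint would pass 70% of its speed; a pose out of reach is approached as far as the arm can. A call is refused whole if a number of a shift passes 41.7 or a number of a turn 0.125, either way. A call with a gripper value outside its range is refused whole. The fingers move at their own pace and stop on an object; "grip_force" is the grip in N (left out, the last holds). Time passes only in rows, so rows that do not move let the fingers close. It gives the time, the measured TCP pose, the force and the opening at its end, in the units of the state.
- sense(): the state, without advancing time (a new reading comes with each control period).
- grab_frame(name): name is "scene" or "top"; returns the picture (480x640x3 uint8, red, green, blue); there is no depth.
- calibration(name): a dict with "fovy" (degrees; the focal length in pixels is half the picture's height over the tangent of half this angle, whatever the lens; pixels are square), "cx", "cy" (the principal point, pixels), "R" (3x3) and "t" (3): a world point X has camera coordinates R X + t. Camera axes: x right, y down, z forward; pixel columns grow to the right and rows downward; lengths in m; the calibration is good to about 2 mm. A picture is of the moment at which its call begins. calibration takes no time and is no camera call.
- finish_job(): hands the job in, once; it reports no verdict.
Trained networks look in the newest picture that a camera, given by its name, has taken for a name from the list of things; names that differ only in an ending like _2 or _b are one class to them, and where a whole thing is asked for, a point or a joint stands for the part that bears it (a point fixed in the world has none). Each returns a list of dicts, best first, with "p" (0 to 1); they miss things now and then, are a little off and sometimes report something else, mostly with a low value. They report only what shows in the picture. A call takes as long as a camera call.
- outline_of(query, camera): "region" (480x640 bool, what is visible of it) and "pixel" ([column, row] in pixels, amid what is visible of it).
The state is a dict: "t": time; "joint_positions": joint angles; "dq": joint speeds; "effort": joint torques, N m; "ee_pos": TCP position; "ee_rot": TCP orientation; "wrist_force": force on the tool from outside, world axes, zero at the start; "ft_torque": the same for the moment, N m; "finger_gap": finger opening in m.
Only numpy, scipy, OpenCV 4.12 (cv2) and the standard library are available. Lean on these libraries where they do the work, as an engineer would, in place of code of your own. Each camera call takes 0.05 s, during which the arm holds its last target. There are 200 camera calls.

## Working session

There is one attempt and no reset: what is moved stays moved. The work goes in short steps, Python scripts to look and compute and a tool call to move; the robot and the scene stay as the last step left them, time stands still between calls to the robot, and variables do not carry over. Pictures are saved under pics/ and viewed, about 8 in all and at most 12, crops included, and the job is handed in when it is done.

Besides the shell and the picture viewer there is one more tool, called after "Request:" in YAML: its name, and indented under it one key for each argument. send_rows: Moves the arm, as the interface text tells. Its arguments: {"type":"object","properties":{"motion":{"type":"array"},"grip_force":{"type":"number"}},"required":["motion"]}

```bash
ls; mkdir -p pics; python3 - <<'E'
from plant import *
import cv2,numpy as np
s=sense();print({k:np.round(v,3).tolist() for k,v in s.items()})
for n in("scene","top"):
    f=grab_frame(n);cv2.imwrite(f"pics/{n}0.png",f[:,:,::-1]);c=calibration(n);print(n,{k:np.round(v,4).tolist() for k,v in c.items()})
    for q in("magnifier","latch_lever","stand","dish","lens","reagent_bottle","slide_box","socket","lever_tip"):
        r=outline_of(q,n)
        print(q,[(round(float(d["p"]),2),np.round(d["pixel"]).tolist(),int(d["region"].sum())) for d in r[:2]])
E
```

```text
pics
{'t': 0.0, 'joint_positions': [67.54, 12.478, 92.528, -0.001, 75.132, -6.429], 'dq': [0.002, 0.027, -0.058, 0.054, -0.153, 0.013], 'effort': [-0.002, -39.683, -30.386, -0.0, 0.009, -0.0], 'ee_pos': [0.172, 0.6, 0.23], 'ee_rot': [[0.961, -0.001, 0.276], [-0.276, -0.002, 0.961], [-0.0, -1.0, -0.002]], 'wrist_force': [-0.206, -0.265, 0.206], 'ft_torque': [0.033, 0.038, 0.005], 'finger_gap': 0.085}
scene {'fovy': 55.937, 'cx': 327.4864, 'cy': 231.0095, 'R': [[0.8655, 0.5009, -0.0095], [0.2584, -0.4627, -0.848], [-0.4291, 0.7315, -0.5299]], 't': [-0.5664, -0.0236, 1.0477]}
magnifier [(0.69, [169.0, 368.0], 6069)]
latch_lever [(0.6, [217.0, 355.0], 290)]
stand [(0.87, [337.0, 250.0], 3093)]
dish [(0.74, [305.0, 234.0], 864), (0.16, [171.0, 368.0], 6070)]
lens [(0.55, [170.0, 366.0], 5979)]
reagent_bottle [(0.66, [369.0, 322.0], 1070)]
slide_box [(0.57, [360.0, 184.0], 1082)]
socket [(0.9, [169.0, 363.0], 6193), (0.26, [338.0, 246.0], 2965)]
lever_tip [(0.82, [217.0, 354.0], 355)]
top {'fovy': 45.9654, 'cx': 323.0428, 'cy': 237.0569, 'R': [[0.0171, -0.9996, 0.0218], [-0.9967, -0.0188, -0.0785], [0.0789, -0.0204, -0.9967]], 't': [0.0924, 0.6078, 1.1249]}
magnifier [(0.74, [489.0, 291.0], 3114)]
latch_lever [(0.5, [483.0, 235.0], 253)]
stand [(0.63, [294.0, 256.0], 3993)]
dish [(0.85, [280.0, 290.0], 1316)]
lens [(0.97, [490.0, 292.0], 3128), (0.2, [295.0, 257.0], 3973)]
reagent_bottle [(0.7, [382.0, 172.0], 373)]
slide_box [(0.62, [146.0, 298.0], 2406)]
socket [(0.87, [491.0, 292.0], 3119)]
lever_tip [(0.5, [485.0, 234.0], 247)]
```

View pics/scene0.png

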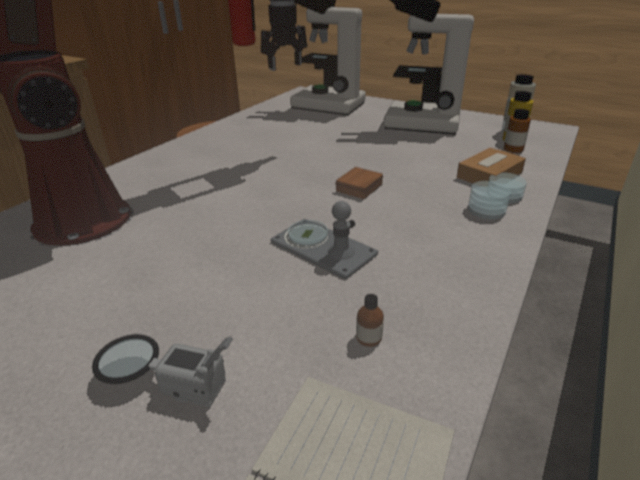

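View pics/top0.png

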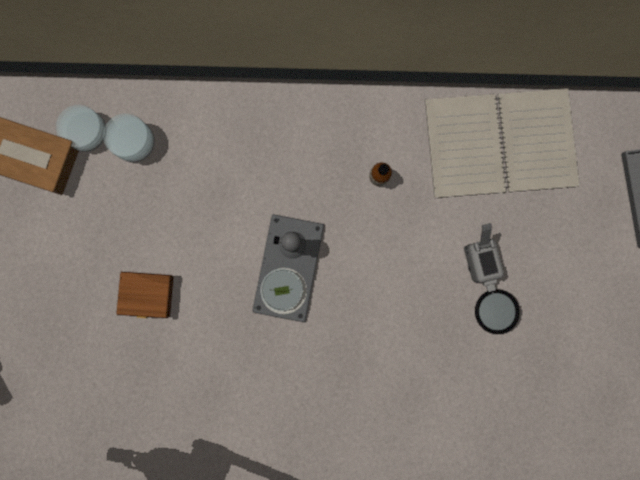

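The scene view shows the magnifier at (165,365), the stand at (325,245) with its ball at (341,210), and the bottle at (370,322). The top view shows the lens at (497,311), housing (485,261), lever (486,235) and ball (291,242). I'll zoom in for exact points.

```bash
python3 - <<'E'
import cv2,numpy as np
s=cv2.imread("pics/scene0.png");t=cv2.imread("pics/top0.png")
def crop(im,x,y,w=130):
    h=w*3//4; c=cv2.resize(im[y:y+h,x:x+w],(400,300),interpolation=cv2.INTER_CUBIC)
    c=cv2.convertScaleAbs(c,alpha=1.5,beta=10)
    for i in range(0,w,10):
        X=int(i*400/w); cv2.line(c,(X,0),(X,4 if i%50 else 12),(0,0,255),1)
        if i<h: cv2.line(c,(0,X),(4 if i%50 else 12,X),(0,0,255),1)
    return c
a=np.vstack([np.hstack([crop(s,90,320,150),crop(s,270,190,120)]),np.hstack([crop(t,425,220,160),crop(t,215,212,150)])])
cv2.imwrite("pics/z1.png",a)
E
```

```text
(no output)
```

View pics/z1.png

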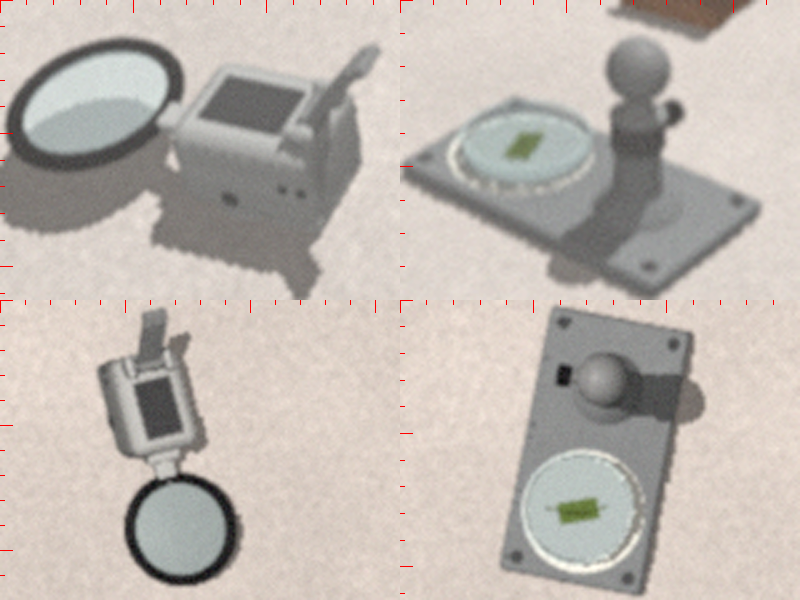

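Crops (converted to full-frame pixels): lens ring centre is at scene (125.6,359) and top (497.6,311.6). Lever tip is at scene (229.5,337.6) and top (486.6,224.8). Ball is at scene (341.4,210.4) and top (291.5,241.6). The plate corners are clear in the top view.

```bash
cat >h.py <<'E'
from plant import *
import numpy as np, cv2
from scipy.optimize import least_squares
C={n:calibration(n) for n in("scene","top")}
def proj(n,X):
    c=C[n];p=np.asarray(c["R"])@np.asarray(X,float)+c["t"];f=240/np.tan(np.radians(c["fovy"])/2)
    return np.array([c["cx"]+f*p[0]/p[2],c["cy"]+f*p[1]/p[2]])
def tri(**px):
    r=least_squares(lambda X:np.concatenate([proj(n,X)-p for n,p in px.items()]),[.6,0,.1]);return r.x,r.fun
def onz(n,p,z):
    return np.r_[least_squares(lambda X:proj(n,[X[0],X[1],z])-p,[.6,0]).x,z]
E
python3 - <<'E'
from h import *
np.set_printoptions(precision=4,suppress=True)
print("lens",tri(scene=[125.6,359],top=[497.6,311.6]),onz("top",[497.6,311.6],.033))
print("tip",tri(scene=[229.5,337.6],top=[486.6,224.8]))
b,res=tri(scene=[341.4,210.4],top=[291.5,241.6]);print("ball",b,res)
cs=[onz("top",np.array(p)*.375+[215,212],.012) for p in [(155,6),(293,32),(241,295),(101,268)]]
for c in cs:print(c)
print("plate",np.mean(cs,0),[np.linalg.norm(cs[i]-cs[i-1]) for i in range(4)])
v=(cs[0]+cs[1]-cs[2]-cs[3])[:2];print("stand yaw",np.degrees(np.arctan2(v[1],v[0])))
d=onz("top",[283.2,291.1],.019);print("dish",d,"dist",np.linalg.norm((b-d)[:2]),np.degrees(np.arctan2(*(b-d)[1::-1])))
# magnifier fit: x,y,yaw,lever
def mag(q):
    x,y,a,l=q;R=np.array([[np.cos(a),-np.sin(a),0],[np.sin(a),np.cos(a),0],[0,0,1]]);o=np.array([x,y,0])
    th=np.radians(126)-l; tip=np.array([.040-.058*np.cos(th),0,.062+.058*np.sin(th)])
    return o+R@[-.095,0,.033],o+R@tip
def f(q):
    L,T=mag(q);return np.concatenate([proj("scene",L)-[125.6,359],proj("top",L)-[497.6,311.6],proj("scene",T)-[229.5,337.6],proj("top",T)-[486.6,224.8]])
r=least_squares(f,[.6,-.35,0,.1],x_scale=[.1,.1,1,1]);print("mag",r.x,np.degrees(r.x[2]),r.fun)
E
```

```text
lens (array([ 0.4625, -0.2486,  0.0315]), array([-0.269 , -0.0175, -0.2919, -0.2578])) [ 0.462  -0.2487  0.033 ]
tip (array([ 0.6286, -0.2011,  0.1149]), array([-0.4815,  0.0012, -0.4674, -0.5538]))
ball [0.5902 0.1644 0.1084] [-0.3858  0.0321 -0.1898 -0.3321]
[0.6518 0.2062 0.012 ]
[0.6338 0.0998 0.012 ]
[0.4326 0.1358 0.012 ]
[0.4513 0.2423 0.012 ]
plate [0.5424 0.171  0.012 ] [np.float64(0.2037682771805806), np.float64(0.10796539544739452), np.float64(0.20435853903928528), np.float64(0.10805505892740287)]
stand yaw -10.175538834309636
dish [0.4955 0.1817 0.019 ] dist 0.09631067305036915 -10.379688208779623
mag [ 0.5555 -0.2211  0.2961  0.0149] 16.96587292108721 [ 0.3868 -0.0819  0.0427 -1.3154 -1.0105  1.6143 -2.085   1.2767]
```

Request:
send_rows:
  motion:
    - [23.8,0,-27.4,0,1]
    - [23.8,0,-27.4,0,1]
    - [23.8,0,-27.4,0,1]
    - [23.8,0,-27.4,0,1]
    - [23.8,0,-27.4,0,1]

```text
t: 1.42
ee_pos: [0.2495, 0.4348, 0.2314]
ee_rot: [[0.961, 0.0, 0.275], [-0.275, 0.0, 0.961], [0.0, -1.0, 0.0]]
wrist_force: [0.9, -0.0, 0.0]
finger_gap: 0.0854
```

Request:
send_rows:
  motion:
    - [23.8,0,-27.4,0,1]
    - [23.8,0,-27.4,0,1]
    - [23.8,0,-27.4,0,1]
    - [23.8,0,-27.4,0,1]
    - [23.8,0,-27.4,0,1]

```text
t: 1.83
ee_pos: [0.326, 0.2701, 0.2316]
ee_rot: [[0.961, 0.001, 0.276], [-0.276, 0.0, 0.961], [0.001, -1.0, 0.001]]
wrist_force: [0.7, 0.8, -0.1]
finger_gap: 0.0853
```

Request:
send_rows:
  motion:
    - [23.8,0,-27.4,0,1]
    - [23.8,0,-27.4,0,1]
    - [23.8,0,-27.4,0,1]
    - [23.8,0,-27.4,0,1]
    - [23.8,0,-27.4,0,1]

```text
t: 2.25
ee_pos: [0.4027, 0.1054, 0.2318]
ee_rot: [[0.961, 0.001, 0.276], [-0.276, 0.0, 0.961], [0.001, -1.0, 0.001]]
wrist_force: [1.2, 0.8, 0.1]
finger_gap: 0.0854
```

Request:
send_rows:
  motion:
    - [23.8,0,-27.4,0,1]
    - [23.8,0,-27.4,0,1]
    - [23.8,0,-27.4,0,1]
    - [23.8,0,-27.4,0,1]
    - [23.8,0,-27.4,0,1]

```text
t: 2.67
ee_pos: [0.4793, -0.0593, 0.2316]
ee_rot: [[0.961, 0.001, 0.277], [-0.277, -0.0, 0.961], [0.001, -1.0, 0.0]]
wrist_force: [0.1, 0.0, 0.6]
finger_gap: 0.0852
```

Request:
send_rows:
  motion:
    - [23.8,0,-27.4,0,1]
    - [23.8,0,-27.4,0,1]
    - [23.8,0,-27.4,0,1]
    - [23.8,0,-27.4,0,1]
    - [23.8,0,-27.4,0,1]

```text
t: 3.08
ee_pos: [0.5558, -0.2238, 0.2313]
ee_rot: [[0.961, 0.0, 0.277], [-0.277, 0.0, 0.961], [0.0, -1.0, 0.0]]
wrist_force: [-0.2, 0.4, 0.9]
finger_gap: 0.0856
```

Request:
send_rows:
  motion:
    - [0,0,0,-0.112,1]
    - [0,0,0,-0.112,1]
    - [0,0,0,-0.112,1]
    - [0,0,0,-0.112,1]
    - [0,0,0,-0.112,1]

```text
t: 3.5
ee_pos: [0.5553, -0.2222, 0.2312]
ee_rot: [[0.96, -0.0, -0.281], [0.281, 0.0, 0.96], [-0.0, -1.0, 0.0]]
wrist_force: [-0.5, -0.0, 0.3]
finger_gap: 0.0855
```

```bash
cat >>h.py <<'E'
def goto(x,y,z,yaw):
    "shift (mm) in present tool axes to reach x,y,z, and turn (rad) to bring tool z to yaw (deg)"
    s=sense();R=np.array(s["ee_rot"]);d=R.T@(np.array([x,y,z])-s["ee_pos"])*1e3
    a=np.degrees(np.arctan2(R[1,2],R[0,2]));print("t",round(s["t"],2),"pos",np.round(s["ee_pos"],4),"yaw",round(a,2),"tilt",np.round(R[2],3),"F",np.round(s["wrist_force"],1),"M",np.round(s["ft_torque"],2),"gap",round(s["finger_gap"],4))
    print("shift",np.round(d,1),"turn",round(np.radians(a-yaw),3))
E
python3 - <<'E'
from h import *
goto(.5545,-.222,.12,106.3)
print("knob",tri(scene=[351.6,223.6],top=[276.5,240.5]))
f=grab_frame("top");cv2.imwrite("pics/top1.png",f[:,:,::-1])
g=grab_frame("scene");cv2.imwrite("pics/scene1.png",np.hstack([cv2.resize(g[270:450,50:290],(400,300)),cv2.resize(f[180:360,370:610],(400,300))])[:,:,::-1])
E
```

```text
t 3.5 pos [ 0.5553 -0.2222  0.2312] yaw 106.35 tilt [-0. -1.  0.] F [-0.5 -0.   0.3] M [-0.02  0.01  0.03] gap 0.0855
shift [ -0.7 111.2   0.4] turn 0.001
knob (array([0.59564334, 0.19562293, 0.06418492]), array([-0.81958198,  0.07329413, -0.39005996, -0.70498549]))
```

View pics/scene1.png

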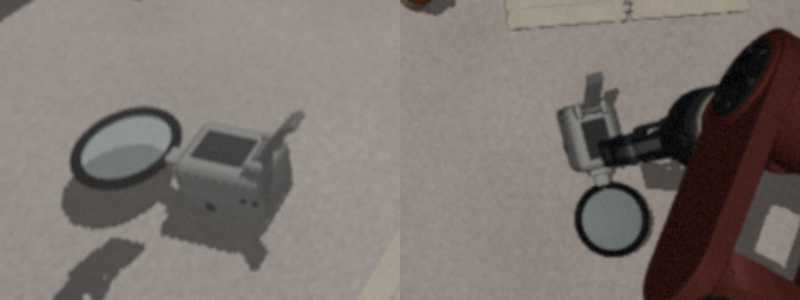

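The scene is unchanged (lens, housing and raised lever as before) and the arm is above the head. Descending.

Request:
send_rows:
  motion:
    - [-0.7,30,0.4,0,1]
    - [0,38,0,0,1]
    - [0,38,0,0,1]
    - [0,30,0,0,1]
    - [0,20,0,0,1]

```text
t: 4.02
ee_pos: [0.5521, -0.2205, 0.0714]
ee_rot: [[0.962, -0.005, -0.273], [0.273, 0.003, 0.962], [-0.004, -1.0, 0.004]]
wrist_force: [-0.5, 0.7, -0.5]
finger_gap: 0.0853
```

Request:
send_rows:
  motion:
    - [0,20,0,0,1]
    - [0,20,0,0,1]
    - [0,15,0,0,1]
    - [0,10,0,0,1]
    - [0,3,0,0,1]

```text
t: 4.43
ee_pos: [0.553, -0.221, 0.0052]
ee_rot: [[0.962, -0.003, -0.275], [0.275, 0.002, 0.962], [-0.003, -1.0, 0.003]]
wrist_force: [-0.1, -0.2, 0.5]
finger_gap: 0.0852
```

```bash
python3 - <<'E'
from h import *
goto(.5545,-.222,.007,106.3)
f=grab_frame("top")
g=grab_frame("scene");cv2.imwrite("pics/s2.png",np.hstack([cv2.resize(g[270:450,50:290],(400,300)),cv2.resize(f[180:360,370:610],(400,300))])[:,:,::-1])
E
```

```text
t 4.43 pos [ 0.553  -0.221   0.0052] yaw 105.95 tilt [-0.003 -1.     0.003] F [-0.1 -0.2  0.5] M [0.01 0.03 0.01] gap 0.0852
shift [ 1.1 -1.8 -1.4] turn -0.006
```

View pics/s2.png

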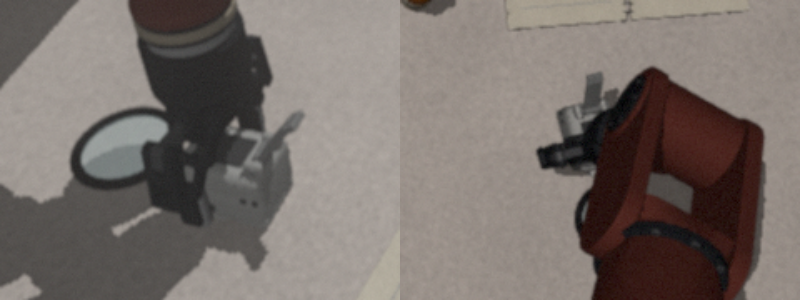

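```bash
python3 - <<'E'
from h import *
s=sense();R=np.array(s["ee_rot"]);p=np.array(s["ee_pos"])
for o in(-.0425,-.057):
  for x in(-.011,.011): 
    for y in (0,-.013): print(o,x,y,(proj("scene",p+R@[x,y,o])-[50,270])/.6)
a=np.radians(16.3);o=np.array([.5545,-.222,0]);M=np.array([[np.cos(a),-np.sin(a),0],[np.sin(a),np.cos(a),0],[0,0,1]])
for q in[(-.031,-.028,.058),(.049,-.028,.0),(-.031,-.028,0),(.049,-.028,.058),(-.031,.028,.058)]:print(q,(proj("scene",o+M@q)-[50,270])/.6)
E
```

```text
-0.0425 -0.011 0 [192.91650341 226.85983694]
-0.0425 -0.011 -0.013 [189.69442826 216.45832604]
-0.0425 0.011 0 [217.34864702 232.40760378]
-0.0425 0.011 -0.013 [214.38255196 221.9894958 ]
-0.057 -0.011 0 [183.13510716 242.06530111]
-0.057 -0.011 -0.013 [179.73447224 231.63177601]
-0.057 0.011 0 [207.9800024  247.84258455]
-0.057 0.011 -0.013 [204.84396414 237.39456592]
(-0.031, -0.028, 0.058) [167.37994404 166.04977911]
(0.049, -0.028, 0.0) [270.18055322 232.62491859]
(-0.031, -0.028, 0) [182.41946345 213.53516763]
(0.049, -0.028, 0.058) [259.33769086 184.79992043]
(-0.031, 0.028, 0.058) [203.94773372 115.84482494]
```

Request:
send_rows:
  motion:
    - [1,-1.5,-1,0,0.7]
    - [0,0,0,0,0.3]
    - [0,0,0,0,0]
    - [0,0,0,0,0]
    - [0,0,0,0,0]
  grip_force: 50

```text
t: 4.95
ee_pos: [0.5574, -0.2232, 0.0109]
ee_rot: [[0.961, 0.003, -0.276], [0.276, -0.001, 0.961], [0.003, -1.0, -0.002]]
wrist_force: [0.0, 0.4, 6.2]
finger_gap: 0.0553
```

Request:
send_rows:
  motion:
    - [0,0,0,0,0]
    - [0,0,0,0,0]
    - [0,0,0,0,0]

```text
t: 5.2
ee_pos: [0.5574, -0.2232, 0.0109]
ee_rot: [[0.961, 0.003, -0.276], [0.276, -0.001, 0.961], [0.003, -1.0, -0.002]]
wrist_force: [-0.5, -0.4, 5.4]
finger_gap: 0.0555
```

```bash
python3 - <<'E'
from h import *
goto(.59,.164,.25,79.8)
E
```

```text
t 5.2 pos [ 0.5574 -0.2232  0.0109] yaw 106.02 tilt [ 0.003 -1.    -0.002] F [-0.5 -0.4  5.4] M [ 0.27  0.02 -0.09] gap 0.0555
shift [ 138.9 -239.5  362.6] turn 0.458
```

Request:
send_rows:
  motion:
    - [0,-5,0,0,0]
    - [0,-20,0,0,0]
    - [0,-35,0,0,0]
    - [0,-40,0,0,0]
    - [0,-40,0,0,0]

```text
t: 5.62
ee_pos: [0.5529, -0.221, 0.1469]
ee_rot: [[0.961, -0.006, -0.277], [0.277, 0.003, 0.961], [-0.005, -1.0, 0.005]]
wrist_force: [0.7, -0.1, -5.3]
finger_gap: 0.0552
```

Request:
send_rows:
  motion:
    - [0,-35,0,0,0]
    - [0,-15,0,0,0]
    - [3,0,8,0,0]
    - [7,0,18,0,0]
    - [11,0,28,0,0]

```text
t: 6.03
ee_pos: [0.5588, -0.165, 0.1958]
ee_rot: [[0.962, -0.005, -0.274], [0.274, 0.001, 0.962], [-0.004, -1.0, 0.002]]
wrist_force: [-0.1, 0.8, -5.1]
finger_gap: 0.0559
```

Request:
send_rows:
  motion:
    - [13,0,34,0,0]
    - [13,0,34,0,0]
    - [13,0,34,0,0]
    - [13,0,34,0,0]
    - [13,0,34,0,0]

```text
t: 6.45
ee_pos: [0.5731, 0.0191, 0.1945]
ee_rot: [[0.961, -0.008, -0.276], [0.277, 0.001, 0.961], [-0.007, -1.0, 0.003]]
wrist_force: [1.2, -1.0, -5.6]
finger_gap: 0.056
```

Request:
send_rows:
  motion:
    - [13,0,34,0,0]
    - [13,0,34,0,0]
    - [13,0,34,0,0]
    - [9,0,24,0,0]
    - [4,0,10,0,0]

```text
t: 6.87
ee_pos: [0.5854, 0.1659, 0.1944]
ee_rot: [[0.96, -0.007, -0.28], [0.28, 0.001, 0.96], [-0.007, -1.0, 0.003]]
wrist_force: [-0.2, -0.2, -5.8]
finger_gap: 0.056
```

Request:
send_rows:
  motion:
    - [0,0,0,0.09,0]
    - [0,0,0,0.1,0]
    - [0,0,0,0.1,0]
    - [0,0,0,0.1,0]
    - [0,0,0,0.068,0]

```text
t: 7.28
ee_pos: [0.5861, 0.1612, 0.1949]
ee_rot: [[0.983, -0.007, 0.181], [-0.181, -0.002, 0.983], [-0.006, -1.0, -0.003]]
wrist_force: [-0.2, -0.1, -5.6]
finger_gap: 0.0553
```

Request:
send_rows:
  motion:
    - [0,0,0,0,0]
    - [0,0,0,0,0]
    - [0,0,0,0,0]

```text
t: 7.53
ee_pos: [0.5875, 0.1613, 0.1969]
ee_rot: [[0.984, -0.003, 0.176], [-0.176, -0.001, 0.984], [-0.003, -1.0, -0.001]]
wrist_force: [-0.1, -0.0, -5.7]
finger_gap: 0.0555
```

```bash
python3 - <<'E'
from h import *
goto(.59,.164,.2,79.8)
f=grab_frame("top")
for q in("lens","magnifier"):print([(round(float(d["p"]),2),np.round(d["pixel"]).tolist(),int(d["region"].sum())) for d in outline_of(q,"top")[:2]])
g=grab_frame("scene")
for q in("lens","magnifier"):print([(round(float(d["p"]),2),np.round(d["pixel"]).tolist(),int(d["region"].sum())) for d in outline_of(q,"scene")[:2]])
cv2.imwrite("pics/full3.png",np.hstack([g,f])[:,:,::-1])
cv2.imwrite("pics/s3.png",np.vstack([np.hstack([cv2.resize(g[110:290,230:470],(400,300)),cv2.resize(f[150:330,190:430],(400,300))])])[:,:,::-1])
E
```

```text
t 7.53 pos [0.5875 0.1613 0.1969] yaw 79.89 tilt [-0.003 -1.    -0.001] F [-0.1 -0.  -5.7] M [ 0.01 -0.02  0.01] gap 0.0555
shift [ 2.  -3.1  3.1] turn 0.002
[(0.81, [279.0, 293.0], 2334)]
[(0.75, [281.0, 293.0], 2291)]
[(0.62, [343.0, 150.0], 2290)]
[(0.78, [345.0, 152.0], 2249), (0.71, [338.0, 250.0], 3057)]
```

View pics/s3.png

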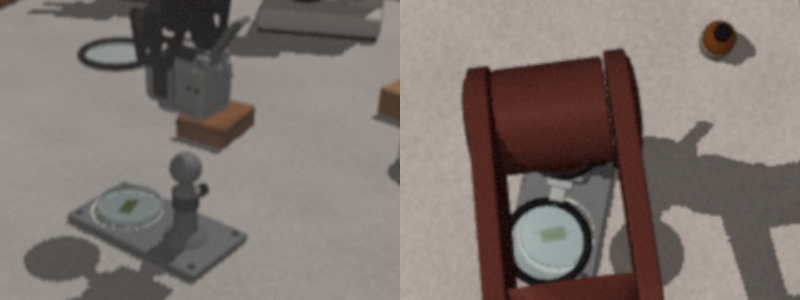

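```bash
python3 - <<'E'
from h import *
s=sense();R=np.array(s["ee_rot"]);p=np.array(s["ee_pos"])
L,r=tri(scene=[300.2,142.4],top=[280,294.6]);print(L,r,"rel tool",R.T@(L-p)*1e3, "expect about [-97.4,-22,0]")
im=cv2.imread("pics/full3.png");sc=im[:,:640];tp=im[:,640:]
th=np.linspace(0,2*np.pi,80)
out=[]
for n,I,(x0,y0) in(("scene",sc,(270,110)),("top",tp,(240,250))):
    w,h=120,90;c=cv2.convertScaleAbs(cv2.resize(I[y0:y0+h,x0:x0+w],(400,300),interpolation=cv2.INTER_CUBIC),alpha=1.6)
    c2=c.copy();k=400/w
    for dx,col in((-97.4,(0,0,255)),(-92.4,(0,255,0))):
        for rad in(.0455,):
            q=np.array([proj(n,p+R@[dx/1e3+rad*np.cos(t),-.022,rad*np.sin(t)]) for t in th])
            cv2.polylines(c2,[np.int32((q-[x0,y0]+.5)*k)],True,col,1)
    out.append(np.vstack([c,c2]))
cv2.imwrite("pics/z3.png",np.hstack(out))
E
```

```text
[0.49378418 0.17762478 0.22174596] [-0.5435178   0.03056611 -0.26399378 -0.40282714] rel tool [-96.3868717  -22.89219319  -1.04650007] expect about [-97.4,-22,0]
```

View pics/z3.png

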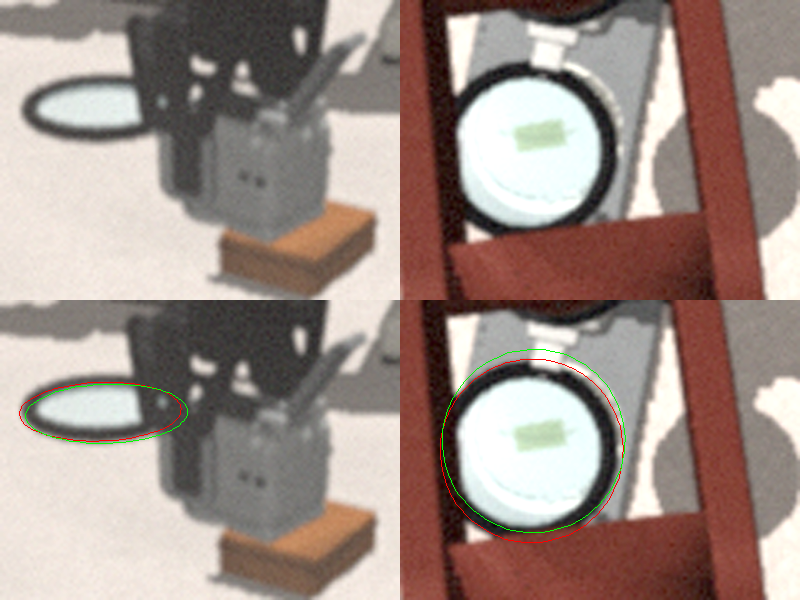

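The red outline (head origin 2.4 mm behind the TCP along tool x) fits the ring to within about 1 px in both views. The ball is about 4 mm away, so I'll correct and lower.

Request:
send_rows:
  motion:
    - [3.2,0,3.7,0.002,0]
    - [0,10,0,0,0]
    - [0,20,0,0,0]
    - [0,14,0,0,0]
    - [0,5,0,0,0]

```text
t: 8.25
ee_pos: [0.5899, 0.1644, 0.1456]
ee_rot: [[0.984, -0.007, 0.179], [-0.179, -0.001, 0.984], [-0.007, -1.0, -0.002]]
wrist_force: [-1.2, 1.0, -5.8]
finger_gap: 0.0554
```

Request:
send_rows:
  motion:
    - [0,0,0,0,0]
    - [0,4,0,0,0]
    - [0,4,0,0,0]
    - [0,3,0,0,0]
    - [0,0,0,0,0]

```text
t: 8.67
ee_pos: [0.5925, 0.1647, 0.1386]
ee_rot: [[0.984, -0.0, 0.179], [-0.179, -0.0, 0.984], [-0.0, -1.0, -0.0]]
wrist_force: [-1.0, 0.1, -6.8]
finger_gap: 0.0558
```

```bash
python3 - <<'E'
from h import *
goto(.592,.164,.089,79.8)
g=grab_frame("scene")
cv2.imwrite("pics/s4.png",cv2.resize(g[130:280,260:460],(800,600),interpolation=cv2.INTER_CUBIC)[:,:,::-1])
E
```

```text
t 8.67 pos [0.5925 0.1647 0.1386] yaw 79.7 tilt [-0. -1. -0.] F [-1.   0.1 -6.8] M [-0.01  0.03 -0.02] gap 0.0558
shift [-0.4 49.6 -0.8] turn -0.002
```

View pics/s4.png

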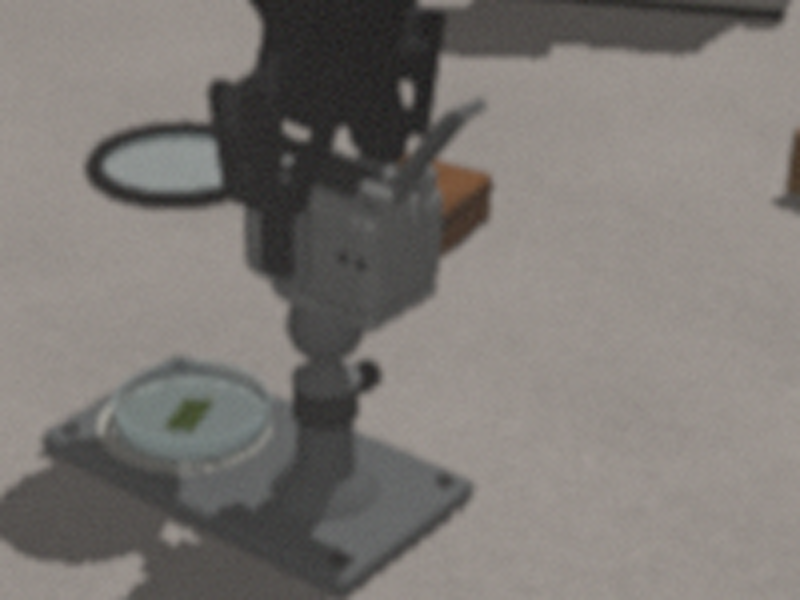

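The picture shows the underside just above or just over the ball top (ball at (323,322) in the crop) and upright. Lowering in small steps while watching the force.

Request:
send_rows:
  motion:
    - [0,2,0,0,0]
    - [0,2,0,0,0]
    - [0,2,0,0,0]
    - [0,0,0,0,0]

```text
t: 9.05
ee_pos: [0.5922, 0.1647, 0.1323]
ee_rot: [[0.984, -0.001, 0.179], [-0.179, -0.0, 0.984], [-0.001, -1.0, -0.0]]
wrist_force: [-0.1, -0.3, -5.5]
finger_gap: 0.0553
```

Request:
send_rows:
  motion:
    - [0,2,0,0,0]
    - [0,2,0,0,0]
    - [0,0,0,0,0]

```text
t: 9.3
ee_pos: [0.5922, 0.1647, 0.1282]
ee_rot: [[0.984, -0.001, 0.179], [-0.179, -0.0, 0.984], [-0.001, -1.0, -0.0]]
wrist_force: [-1.1, 0.5, -5.9]
finger_gap: 0.0556
```

Request:
send_rows:
  motion:
    - [0,2,0,0,0]
    - [0,2,0,0,0]
    - [0,0,0,0,0]

```text
t: 9.55
ee_pos: [0.5922, 0.1647, 0.1242]
ee_rot: [[0.984, -0.001, 0.179], [-0.179, -0.0, 0.984], [-0.001, -1.0, -0.0]]
wrist_force: [-1.0, -0.2, -6.4]
finger_gap: 0.0557
```

Request:
send_rows:
  motion:
    - [0,2,0,0,0]
    - [0,2,0,0,0]
    - [0,0,0,0,0]

```text
t: 9.8
ee_pos: [0.5922, 0.1647, 0.1202]
ee_rot: [[0.984, -0.001, 0.179], [-0.179, -0.0, 0.984], [-0.001, -1.0, -0.0]]
wrist_force: [-0.2, 0.6, -6.1]
finger_gap: 0.0558
```

Request:
send_rows:
  motion:
    - [0,2,0,0,0]
    - [0,2,0,0,0]
    - [0,0,0,0,0]

```text
t: 10.05
ee_pos: [0.5922, 0.1647, 0.1162]
ee_rot: [[0.984, -0.001, 0.179], [-0.179, -0.0, 0.984], [-0.001, -1.0, -0.0]]
wrist_force: [0.0, -0.2, -5.6]
finger_gap: 0.0555
```

Request:
send_rows:
  motion:
    - [0,2,0,0,0]
    - [0,0,0,0,0]

```text
t: 10.22
ee_pos: [0.5924, 0.1647, 0.1144]
ee_rot: [[0.984, -0.001, 0.179], [-0.179, -0.0, 0.984], [-0.001, -1.0, -0.0]]
wrist_force: [-0.4, 0.4, -5.9]
finger_gap: 0.0556
```

Request:
send_rows:
  motion:
    - [0,2,0,0,0]
    - [0,0,0,0,0]

```text
t: 10.38
ee_pos: [0.5926, 0.1645, 0.1126]
ee_rot: [[0.984, 0.0, 0.179], [-0.179, -0.001, 0.984], [0.0, -1.0, -0.001]]
wrist_force: [-0.7, -0.3, -5.6]
finger_gap: 0.0556
```

Request:
send_rows:
  motion:
    - [0,2,0,0,0]
    - [0,0,0,0,0]

```text
t: 10.55
ee_pos: [0.5932, 0.1646, 0.1114]
ee_rot: [[0.984, 0.001, 0.179], [-0.179, -0.0, 0.984], [0.001, -1.0, 0.0]]
wrist_force: [-0.6, -1.5, -2.6]
finger_gap: 0.0552
```

Contact at TCP z ≈ 0.1125 matches the plungers' predicted height (home ≈ 0.0875). Pressing on.

Request:
send_rows:
  motion:
    - [0,2,0,0,0]
    - [0,0,0,0,0]

```text
t: 10.72
ee_pos: [0.5936, 0.1648, 0.11]
ee_rot: [[0.984, 0.002, 0.179], [-0.179, 0.0, 0.984], [0.002, -1.0, 0.001]]
wrist_force: [-0.2, -1.4, 0.2]
finger_gap: 0.0557
```

Request:
send_rows:
  motion:
    - [0,2,0,0,0]
    - [0,0,0,0,0]

```text
t: 10.88
ee_pos: [0.5937, 0.1647, 0.108]
ee_rot: [[0.984, 0.002, 0.179], [-0.179, 0.0, 0.984], [0.002, -1.0, 0.001]]
wrist_force: [-0.1, -1.4, 2.1]
finger_gap: 0.0554
```

Request:
send_rows:
  motion:
    - [0,2,0,0,0]
    - [0,0,0,0,0]

```text
t: 11.05
ee_pos: [0.5935, 0.1648, 0.1054]
ee_rot: [[0.984, 0.002, 0.179], [-0.179, 0.0, 0.984], [0.002, -1.0, 0.001]]
wrist_force: [0.7, -1.1, 0.7]
finger_gap: 0.0555
```

Request:
send_rows:
  motion:
    - [0,2,0,0,0]
    - [0,0,0,0,0]

```text
t: 11.22
ee_pos: [0.5933, 0.1649, 0.1027]
ee_rot: [[0.984, 0.002, 0.179], [-0.179, 0.0, 0.984], [0.002, -1.0, 0.001]]
wrist_force: [1.2, -0.2, -0.1]
finger_gap: 0.0555
```

Request:
send_rows:
  motion:
    - [0,2,0,0,0]
    - [0,2,0,0,0]
    - [0,0,0,0,0]

```text
t: 11.47
ee_pos: [0.5922, 0.1649, 0.0974]
ee_rot: [[0.984, -0.0, 0.179], [-0.179, 0.0, 0.984], [-0.001, -1.0, 0.0]]
wrist_force: [3.1, 0.4, -4.0]
finger_gap: 0.0554
```

Request:
send_rows:
  motion:
    - [0,2,0,0,0]
    - [0,2,0,0,0]
    - [0,0,0,0,0]

```text
t: 11.72
ee_pos: [0.5916, 0.1646, 0.0928]
ee_rot: [[0.984, -0.002, 0.179], [-0.179, -0.0, 0.984], [-0.002, -1.0, -0.001]]
wrist_force: [3.6, 0.2, -8.1]
finger_gap: 0.0555
```

Request:
send_rows:
  motion:
    - [0,2,0,0,0]
    - [0,2,0,0,0]
    - [0,0,0,0,0]

```text
t: 11.97
ee_pos: [0.5916, 0.1646, 0.0892]
ee_rot: [[0.984, -0.002, 0.179], [-0.179, -0.0, 0.984], [-0.002, -1.0, -0.001]]
wrist_force: [2.3, 0.3, -8.6]
finger_gap: 0.0555
```

Request:
send_rows:
  motion:
    - [0,1.5,0,0,0]
    - [0,0,0,0,0]

```text
t: 12.13
ee_pos: [0.5917, 0.1646, 0.0881]
ee_rot: [[0.984, -0.002, 0.179], [-0.179, -0.0, 0.984], [-0.002, -1.0, -0.001]]
wrist_force: [2.3, -0.1, -9.9]
finger_gap: 0.0553
```

Request:
send_rows:
  motion:
    - [0,1.5,0,0,0]
    - [0,0,0,0,0]

```text
t: 12.3
ee_pos: [0.5919, 0.1646, 0.0876]
ee_rot: [[0.984, -0.002, 0.179], [-0.179, -0.0, 0.984], [-0.002, -1.0, -0.001]]
wrist_force: [-0.2, 0.7, -6.7]
finger_gap: 0.0556
```

Request:
send_rows:
  motion:
    - [0,1.5,0,0,0]
    - [0,0,0,0,0]

```text
t: 12.47
ee_pos: [0.592, 0.1647, 0.0875]
ee_rot: [[0.984, -0.002, 0.179], [-0.179, -0.0, 0.984], [-0.002, -1.0, -0.001]]
wrist_force: [-4.3, -1.0, 2.0]
finger_gap: 0.0554
```

Request:
send_rows:
  motion:
    - [0,1.5,0,0,0]
    - [0,0,0,0,0]

```text
t: 12.63
ee_pos: [0.5921, 0.1647, 0.0873]
ee_rot: [[0.984, -0.002, 0.179], [-0.179, -0.001, 0.984], [-0.002, -1.0, -0.001]]
wrist_force: [-7.7, -3.0, 8.1]
finger_gap: 0.056
```

```bash
python3 - <<'E'
from h import *
goto(.592,.164,.0875,79.8)
E
```

```text
t 12.63 pos [0.5921 0.1647 0.0873] yaw 79.72 tilt [-0.002 -1.    -0.001] F [-7.7 -3.   8.1] M [-0.26  1.13  0.03] gap 0.056
shift [ 0.  -0.2 -0.7] turn -0.001
```

Home: firm stop at z 0.0873 with about 14 N net. Now relieve the preload, open and rise.

Request:
send_rows:
  motion:
    - [0,-3,0,0,0]
    - [0,-0.5,0,0,0]

```text
t: 12.8
ee_pos: [0.592, 0.1647, 0.0877]
ee_rot: [[0.984, -0.001, 0.179], [-0.179, -0.0, 0.984], [-0.001, -1.0, -0.0]]
wrist_force: [-0.6, -1.0, -7.6]
finger_gap: 0.0554
```

Request:
send_rows:
  motion:
    - [0,0,0,0,0.75]
    - [0,0,0,0,0.85]
    - [0,0,0,0,1]
    - [0,0,0,0,1]
    - [0,0,0,0,1]

```text
t: 13.22
ee_pos: [0.5936, 0.1649, 0.0893]
ee_rot: [[0.984, 0.002, 0.179], [-0.179, 0.0, 0.984], [0.002, -1.0, 0.001]]
wrist_force: [0.4, 0.2, 0.3]
finger_gap: 0.0857
```

```bash
python3 - <<'E'
from h import *
goto(.5901,.165,.22,79.8)
E
```

```text
t 13.22 pos [0.5936 0.1649 0.0893] yaw 79.7 tilt [ 0.002 -1.     0.001] F [0.4 0.2 0.3] M [0.07 0.02 0.02] gap 0.0857
shift [  -3.2 -130.7   -0.5] turn -0.002
```

Request:
send_rows:
  motion:
    - [0,-8,0,0,1]
    - [0,-20,0,0,1]
    - [0,-30,0,0,1]
    - [0,-38,0,0,1]
    - [0,-30,0,0,1]

```text
t: 13.63
ee_pos: [0.5931, 0.1648, 0.2173]
ee_rot: [[0.984, 0.002, 0.179], [-0.179, 0.0, 0.984], [0.002, -1.0, 0.001]]
wrist_force: [1.0, 0.4, 0.9]
finger_gap: 0.0852
```

Request:
send_rows:
  motion:
    - [0,-10,0,0,0.5]
    - [15,0,0,0,0]
    - [30,0,0,0,0]
    - [30,0,0,0,0]
    - [19,0,0,0,0]

```text
t: 14.05
ee_pos: [0.687, 0.1473, 0.2242]
ee_rot: [[0.984, 0.001, 0.179], [-0.179, -0.0, 0.984], [0.001, -1.0, -0.0]]
wrist_force: [-0.1, 0.8, -0.1]
finger_gap: 0.0258
```

Request:
send_rows:
  motion:
    - [0,0,0,0,0]
    - [0,0,0,0,0]

```text
t: 14.22
ee_pos: [0.6851, 0.1475, 0.2233]
ee_rot: [[0.984, -0.002, 0.18], [-0.18, -0.0, 0.984], [-0.002, -1.0, -0.0]]
wrist_force: [-0.0, 0.2, 0.1]
finger_gap: 0.0003
```

```bash
python3 - <<'E'
from h import *
goto(.590+.097*.984,.165-.097*.179,.170,79.8)
f=grab_frame("top");g=grab_frame("scene")
cv2.imwrite("pics/s5.png",np.hstack([cv2.resize(g[120:300,240:480],(400,300)),cv2.resize(f[150:330,190:430],(400,300))])[:,:,::-1])
E
```

```text
t 14.22 pos [0.6851 0.1475 0.2233] yaw 79.65 tilt [-0.002 -1.    -0.   ] F [-0.   0.2  0.1] M [ 0.02 -0.02 -0.04] gap 0.0003
shift [ 0.5 53.3  0.2] turn -0.003
```

View pics/s5.png

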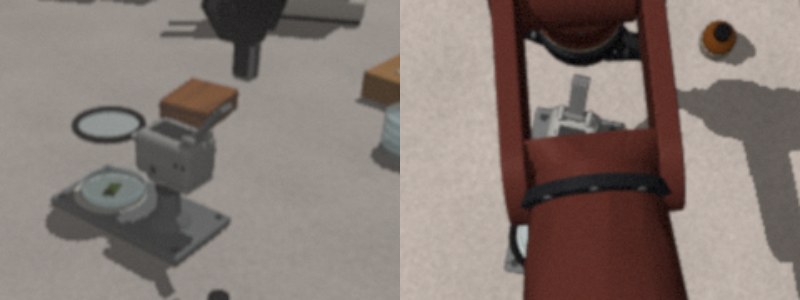

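View 8: the head sits level on the ball with the lens over the dish. The lever is still leaning back, with its tip at about (225,100) in the left crop, and the shut fingers are behind it at (247,75). Lowering behind it and sweeping.

Request:
send_rows:
  motion:
    - [0,15,0,0,0]
    - [0,20,0,0,0]
    - [0,12,0,0,0]
    - [0,4,0,0,0]
    - [0,0,0,0,0]

```text
t: 14.73
ee_pos: [0.6828, 0.148, 0.1703]
ee_rot: [[0.984, -0.005, 0.178], [-0.178, -0.001, 0.984], [-0.005, -1.0, -0.001]]
wrist_force: [0.1, -0.2, -0.5]
finger_gap: -0.0003
```

Request:
send_rows:
  motion:
    - [-5,0,0,0,0]
    - [-5,0,0,0,0]
    - [-5,0,0,0,0]
    - [-5,0,0,0,0]
    - [-5,0,0,0,0]

```text
t: 15.15
ee_pos: [0.6605, 0.1526, 0.1746]
ee_rot: [[0.984, 0.002, 0.179], [-0.179, 0.0, 0.984], [0.002, -1.0, 0.001]]
wrist_force: [0.4, -0.6, 1.1]
finger_gap: 0.0
```

Request:
send_rows:
  motion:
    - [-5,0,0,0,0]
    - [-5,0,0,0,0]
    - [-5,0,0,0,0]
    - [-5,0,0,0,0]
    - [-5,0,0,0,0]

```text
t: 15.57
ee_pos: [0.6352, 0.157, 0.1731]
ee_rot: [[0.984, -0.0, 0.179], [-0.179, -0.0, 0.984], [-0.0, -1.0, -0.0]]
wrist_force: [0.2, -1.0, -0.1]
finger_gap: -0.0004
```

```bash
python3 - <<'E'
from h import *
goto(.590+.023*.984,.165-.023*.179,.172,79.8)
f=grab_frame("top");g=grab_frame("scene")
cv2.imwrite("pics/s6.png",np.hstack([cv2.resize(g[120:270,260:460],(400,300)),cv2.resize(f[150:330,190:430],(400,300))])[:,:,::-1])
E
```

```text
t 15.57 pos [0.6352 0.157  0.1731] yaw 79.7 tilt [-0. -1. -0.] F [ 0.2 -1.  -0.1] M [-0.02 -0.12 -0.02] gap -0.0004
shift [-22.9   1.1  -0.2] turn -0.002
```

View pics/s6.png

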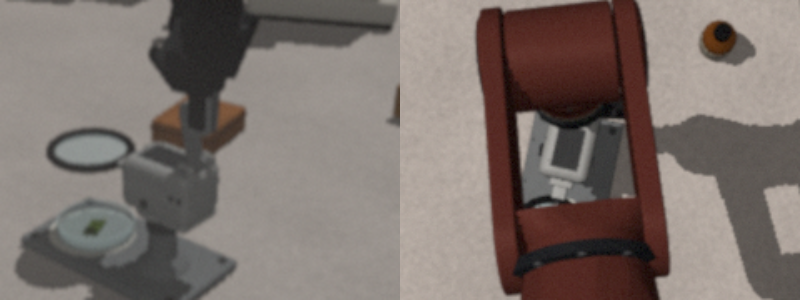

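View 9: the lever is now about upright against the finger at (195,130) and the head is undisturbed. Continuing.

Request:
send_rows:
  motion:
    - [-5,0,0,0,0]
    - [-5,0,0,0,0]
    - [-5,0,0,0,0]
    - [-5,0,0,0,0]
    - [-3,0,0,0,0]

```text
t: 16.08
ee_pos: [0.6124, 0.1611, 0.1732]
ee_rot: [[0.984, -0.001, 0.179], [-0.179, 0.0, 0.984], [-0.001, -1.0, -0.0]]
wrist_force: [0.8, -0.0, 0.0]
finger_gap: -0.0002
```

Request:
send_rows:
  motion:
    - [0,-10,0,0,0]
    - [0,-18,0,0,0]
    - [-9,0,0,0,0]
    - [-14,0,0,0,0]
    - [0,0,0,0,0]

```text
t: 16.5
ee_pos: [0.5886, 0.1657, 0.2016]
ee_rot: [[0.984, -0.001, 0.178], [-0.178, 0.0, 0.984], [-0.001, -1.0, 0.0]]
wrist_force: [0.2, -0.1, -0.0]
finger_gap: 0.0004
```

```bash
python3 - <<'E'
from h import *
goto(.590,.165,.1425,79.8)
f=grab_frame("top");g=grab_frame("scene")
cv2.imwrite("pics/s7.png",np.hstack([cv2.resize(g[120:270,260:460],(400,300)),cv2.resize(f[150:330,190:430],(400,300))])[:,:,::-1])
E
```

```text
t 16.5 pos [0.5886 0.1657 0.2016] yaw 79.74 tilt [-0.001 -1.     0.   ] F [ 0.2 -0.1 -0. ] M [-0.03  0.05  0.01] gap 0.0004
shift [ 1.6 59.1 -0.5] turn -0.001
```

View pics/s7.png

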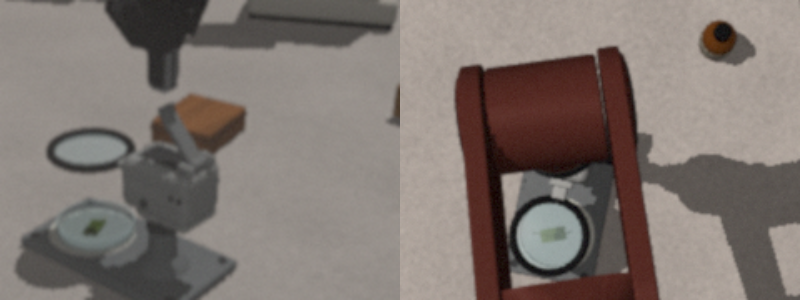

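View 10: the lever leans towards the lens, its tip at (165,108), with the finger right above at (163,85). Pressing down in small steps.

Request:
send_rows:
  motion:
    - [1,10,0,0,0]
    - [0,5,0,0,0]
    - [0,5,0,0,0]
    - [0,4,0,0,0]
    - [0,4,0,0,0]

```text
t: 17.02
ee_pos: [0.5905, 0.1652, 0.1728]
ee_rot: [[0.984, -0.004, 0.179], [-0.179, 0.0, 0.984], [-0.004, -1.0, -0.0]]
wrist_force: [-3.0, 0.7, 5.3]
finger_gap: -0.0003
```

Request:
send_rows:
  motion:
    - [0,3,0,0,0]
    - [0,3,0,0,0]
    - [0,3,0,0,0]

```text
t: 17.27
ee_pos: [0.592, 0.1647, 0.1634]
ee_rot: [[0.984, 0.001, 0.179], [-0.179, -0.0, 0.984], [0.001, -1.0, -0.0]]
wrist_force: [0.3, -0.6, 0.3]
finger_gap: 0.0002
```

Request:
send_rows:
  motion:
    - [0,3,0,0,0]
    - [0,3,0,0,0]
    - [0,3,0,0,0]

```text
t: 17.52
ee_pos: [0.592, 0.1648, 0.155]
ee_rot: [[0.984, 0.001, 0.179], [-0.179, -0.0, 0.984], [0.001, -1.0, -0.0]]
wrist_force: [-0.5, 0.6, 1.8]
finger_gap: 0.0002
```

Request:
send_rows:
  motion:
    - [0,2,0,0,0]
    - [0,2,0,0,0]
    - [0,0,0,0,0]

```text
t: 17.77
ee_pos: [0.5917, 0.1648, 0.1509]
ee_rot: [[0.984, 0.0, 0.179], [-0.179, -0.0, 0.984], [0.0, -1.0, -0.0]]
wrist_force: [0.4, 0.5, 0.5]
finger_gap: -0.0
```

Request:
send_rows:
  motion:
    - [0,2,0,0,0]
    - [0,2,0,0,0]
    - [0,0,0,0,0]

```text
t: 18.02
ee_pos: [0.5916, 0.165, 0.147]
ee_rot: [[0.984, 0.0, 0.179], [-0.179, 0.0, 0.984], [-0.0, -1.0, 0.0]]
wrist_force: [-0.4, 0.2, 1.1]
finger_gap: -0.0001
```

Request:
send_rows:
  motion:
    - [0,2,0,0,0]
    - [0,0,0,0,0]

```text
t: 18.18
ee_pos: [0.5914, 0.165, 0.145]
ee_rot: [[0.984, -0.0, 0.179], [-0.179, 0.0, 0.984], [-0.0, -1.0, 0.0]]
wrist_force: [-0.1, 1.1, 0.7]
finger_gap: 0.0001
```

Request:
send_rows:
  motion:
    - [0,2,0,0,0]
    - [0,0,0,0,0]

```text
t: 18.35
ee_pos: [0.5913, 0.165, 0.1429]
ee_rot: [[0.984, -0.001, 0.179], [-0.179, 0.0, 0.984], [-0.001, -1.0, 0.0]]
wrist_force: [-0.3, 1.3, 0.8]
finger_gap: 0.0001
```

Only about 1 N, where 3–8 N was expected: the lever may have slipped past the finger. Looking.

```bash
python3 - <<'E'
from h import *
f=grab_frame("top");g=grab_frame("scene")
cv2.imwrite("pics/s8.png",cv2.resize(g[120:240,270:430],(800,600),interpolation=cv2.INTER_CUBIC)[:,:,::-1])
E
```

```text
(no output)
```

View pics/s8.png

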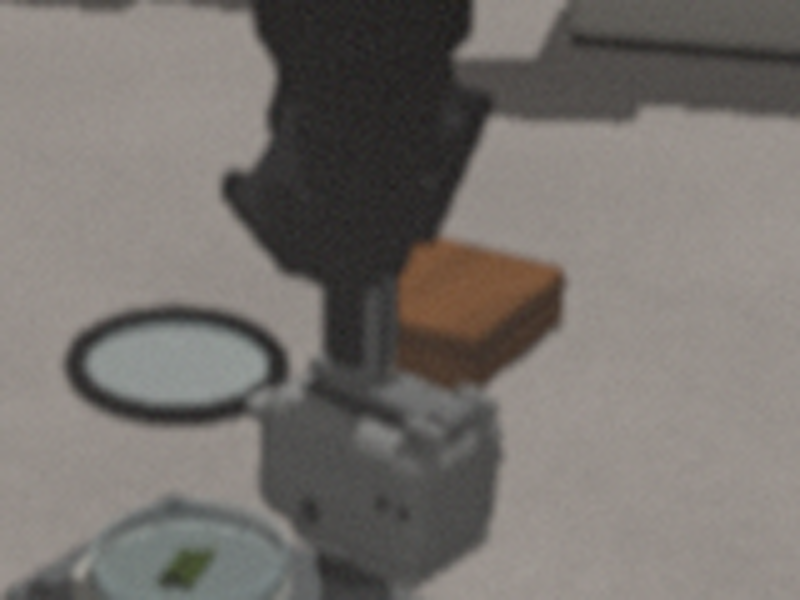

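View 11: the lever lies nearly flat under the finger, from about (320,375) to (440,430), and did not slip. Pressing to the stop.

Request:
send_rows:
  motion:
    - [0,1.5,0,0,0]
    - [0,0,0,0,0]

```text
t: 18.62
ee_pos: [0.5915, 0.1649, 0.1418]
ee_rot: [[0.984, -0.0, 0.179], [-0.179, -0.0, 0.984], [-0.0, -1.0, -0.0]]
wrist_force: [-1.7, 1.5, 2.1]
finger_gap: -0.0003
```

Request:
send_rows:
  motion:
    - [0,1.5,0,0,0]
    - [0,0,0,0,0]

```text
t: 18.78
ee_pos: [0.5916, 0.165, 0.1415]
ee_rot: [[0.984, -0.0, 0.179], [-0.179, -0.0, 0.984], [-0.0, -1.0, -0.0]]
wrist_force: [-3.9, 0.6, 5.9]
finger_gap: -0.0
```

Request:
send_rows:
  motion:
    - [0,1.5,0,0,0]
    - [0,0,0,0,0]

```text
t: 18.95
ee_pos: [0.5917, 0.165, 0.1412]
ee_rot: [[0.984, -0.0, 0.179], [-0.179, -0.0, 0.984], [-0.0, -1.0, -0.0]]
wrist_force: [-5.0, -0.1, 10.8]
finger_gap: -0.0001
```

Request:
send_rows:
  motion:
    - [0,1.5,0,0,0]
    - [0,0,0,0,0]

```text
t: 19.12
ee_pos: [0.5917, 0.1651, 0.1409]
ee_rot: [[0.984, -0.001, 0.179], [-0.179, 0.0, 0.984], [-0.0, -1.0, -0.0]]
wrist_force: [-7.1, -0.5, 14.8]
finger_gap: -0.0
```

Request:
send_rows:
  motion:
    - [0,1,0,0,0]
    - [0,0,0,0,0]
    - [0,0,0,0,0]

```text
t: 19.37
ee_pos: [0.5918, 0.1651, 0.1408]
ee_rot: [[0.984, -0.0, 0.179], [-0.179, 0.0, 0.984], [-0.0, -1.0, -0.0]]
wrist_force: [-9.4, -1.3, 18.1]
finger_gap: -0.0002
```

Request:
send_rows:
  motion:
    - [0,-4,0,0,0]
    - [0,-8,0,0,0]
    - [0,-25,0,0,0]
    - [0,-35,0,0,0]
    - [0,-35,0,0,0]

```text
t: 19.78
ee_pos: [0.5903, 0.1645, 0.2423]
ee_rot: [[0.984, -0.004, 0.179], [-0.179, -0.001, 0.984], [-0.004, -1.0, -0.002]]
wrist_force: [1.3, 0.3, -0.3]
finger_gap: 0.0
```

Request:
send_rows:
  motion:
    - [0,-20,0,0,0]
    - [0,0,20,0,0]
    - [0,0,35,0,0]
    - [0,0,40,0,0]
    - [0,0,40,0,0]

```text
t: 20.2
ee_pos: [0.6162, 0.2984, 0.2633]
ee_rot: [[0.984, 0.001, 0.181], [-0.181, -0.0, 0.984], [0.001, -1.0, -0.0]]
wrist_force: [0.4, -0.1, 0.3]
finger_gap: 0.0002
```

Request:
send_rows:
  motion:
    - [0,0,40,0,0]
    - [0,0,40,0,0]
    - [0,0,35,0,0]
    - [0,0,20,0,0]
    - [0,0,0,0,0]

```text
t: 20.62
ee_pos: [0.6391, 0.4353, 0.2614]
ee_rot: [[0.985, -0.001, 0.175], [-0.175, 0.001, 0.985], [-0.001, -1.0, 0.001]]
wrist_force: [-0.8, -0.9, -1.2]
finger_gap: 0.0001
```

```bash
python3 - <<'E'
from h import *
goto(.59,.165,.26,79.8)
f=grab_frame("top");g=grab_frame("scene")
for q in("reagent_bottle","slide_box","dish","latch_lever"):
  print(q,[[(round(float(d["p"]),2),np.round(d["pixel"]).tolist()) for d in outline_of(q,n)[:1]] for n in("top","scene")])
a=cv2.resize(g[130:280,265:465],(800,600),interpolation=cv2.INTER_CUBIC)[:,:,::-1].copy()
b=cv2.resize(f[200:335,225:345],(355,400),interpolation=cv2.INTER_CUBIC)[:,:,::-1]
out=np.zeros((420,800,3),np.uint8);out[:,:445]=cv2.resize(a[60:,:636],(445,378+42));out[:400,445:]=b
cv2.imwrite("pics/s9.png",out)
E
```

```text
t 20.62 pos [0.6391 0.4353 0.2614] yaw 79.95 tilt [-0.001 -1.     0.001] F [-0.8 -0.9 -1.2] M [ 0.    0.03 -0.01] gap 0.0001
shift [  -1.2    1.1 -274.7] turn 0.003
reagent_bottle [[(0.7, [381.0, 173.0])], [(0.82, [370.0, 321.0])]]
slide_box [[(0.91, [155.0, 293.0])], [(0.67, [358.0, 184.0])]]
dish [[(0.53, [291.0, 235.0])], [(0.68, [308.0, 233.0])]]
latch_lever [[(0.63, [291.0, 234.0])], [(0.76, [347.0, 196.0])]]
```

The picture limit is reached, so I'll check numerically: the lever's outline against a flat lever model, the lens position, and the slide box by frame difference.

```bash
python3 - <<'E'
from h import *
a=np.radians(-10.2);o=np.array([.590,.165,.0780]);M=np.array([[np.cos(a),-np.sin(a),0],[np.sin(a),np.cos(a),0],[0,0,1]])
fr={n:grab_frame(n) for n in("top","scene")}
for n in fr:
    old=cv2.imread(f"pics/{n}0.png")[:,:,::-1].astype(int);d=np.abs(old-fr[n]).sum(2)>60
    box=np.zeros((480,640),bool)
    for nm,(u,v) in {"box":((146,298) if n=="top" else (360,184)),"bottle":((382,172) if n=="top" else (369,322)),"dish":((281,291) if n=="top" else (305,234))}.items():
        print(n,nm,"changed px in 61x61:",int(d[v-30:v+31,u-30:u+31].sum()))
    r=outline_of("latch_lever",n)[0]["region"];ys,xs=np.nonzero(r)
    print(n,"lever bbox",xs.min(),xs.max(),ys.min(),ys.max(),"n",len(xs))
    for deg in(0,10,25,49):
        t=np.radians(deg);m=np.zeros((480,640),np.uint8)
        P=np.array([proj(n,o+M@[.04-l*np.cos(t)+h*np.sin(t),w,.062+l*np.sin(t)+h*np.cos(t)]) for l in(0,.058) for w in(-.009,.009) for h in(-.003,.003)])
        cv2.fillConvexPoly(m,cv2.convexHull(np.int32(np.round(P))),1)
        print(deg,"bbox",P.min(0).round(),P.max(0).round(),"IoU",round((r&(m>0)).sum()/(r|(m>0)).sum(),2))
    l=outline_of("lens",n);L=proj(n,o+M@[-.095,0,.033])
    g=cv2.cvtColor(fr[n],cv2.COLOR_RGB2GRAY)
    th=np.linspace(0,2*np.pi,72)
    best=min(((np.mean([g[int(round(q[1])),int(round(q[0]))] for q in (proj(n,o+M@[-.095+.0435*np.cos(t),.0435*np.sin(t),.033])+[du,dv] for t in th)]),du,dv) for du in range(-6,7) for dv in range(-6,7)))
    print(n,"lens predicted",L.round(1),"best dark-ring offset px",best)
E
```

```text
top box changed px in 61x61: 1837
top bottle changed px in 61x61: 959
top dish changed px in 61x61: 2538
top lever bbox 285 299 215 250 n 323
0 bbox [283. 218.] [300. 251.] IoU 0.74
10 bbox [283. 217.] [300. 250.] IoU 0.75
25 bbox [283. 217.] [300. 248.] IoU 0.72
49 bbox [284. 216.] [300. 240.] IoU 0.54
top lens predicted [280.8 291.4] best dark-ring offset px (np.float64(31.194444444444443), -1, -1)
scene box changed px in 61x61: 559
scene bottle changed px in 61x61: 0
scene dish changed px in 61x61: 1144
scene lever bbox 332 365 189 208 n 254
0 bbox [331. 190.] [361. 205.] IoU 0.69
10 bbox [331. 185.] [362. 205.] IoU 0.42
25 bbox [332. 179.] [362. 205.] IoU 0.19
49 bbox [338. 172.] [362. 204.] IoU 0.09
scene lens predicted [304.3 194.4] best dark-ring offset px (np.float64(62.77777777777778), 1, -2)
```

```bash
python3 - <<'E'
from plant import *
print(finish_job())
E
```

```text
the job is handed in; nothing more can be done
None
```

The magnifier is on its stand and the latch lever is shut. I handed the job in at about 21 s of robot time.

- **Seating:** I lowered the socket onto the ball with the lens over the dish. The plungers met the ball at TCP z of about 0.112 m, the head clicked over, and it reached a firm stop at 0.0873 m, about 25 mm lower as expected. The net press was about 14 N, well under the 40 N limit.
- **Latch:** After letting go, I swept the lever over with the shut fingers and pressed it down above the ball. It came to a firm stop at 0.141 m, near the expected 0.1425 m, with at most about 18 N vertical (about 20 N in all).

**Last checks**
- The lever's outline in the scene view fits a flat lever best (overlap 0.69, against 0.42 for one raised 10 degrees). The top view cannot separate the two (0.74 against 0.75).
- The lens is within about 2 pixels of where it should be in both views, so the head is upright within about 2 degrees.
- The bottle is unchanged in the scene view.

**Checks that disagreed or failed**
- The last 0.85 rad of the lever's swing took less force than stated. I read at most about 5 N at its start and only 0.3–2 N after that.
- The frame-difference check could not clear the dish and the box, nor the bottle in the top view, because many pixels there changed. I put that down to the arm, its shadow and the lens now covering the dish. The networks also put the box 10 pixels off in the top view but only 2 in the scene view. I saw no sign of contact, and the arm kept clear of all three.
- I could not view the final picture because the picture limit was reached, so the end state was checked by numbers only.

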